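Clamp the whetstone in the bench clamp and keep the trigger squeezed

TASK

Lay the big grey whetstone flat and lengthwise on the bed of the bench clamp, between its sliding jaw pad and its end stop, let go of it, then pump the clamp's trigger until the pad holds the stone against the end stop and the pad's spring plunger is pushed about half way in, never fully in, because the stone would chip. Move the jaw with the trigger only (do not push the pad or the rod yourself), leave the other things on the counter alone, and finish while still holding the trigger partly or fully squeezed, with the stone gripped.

Things in the scene. Friction and masses are not known exactly. Their poses are not given: they have to be found in the camera images.
- whetstone: Whetstone to be clamped: a plain grey rectangular bar 120 x 46 x 28 mm (x long, y wide, z high), about 0.32 kg, lying flat on the counter. Origin: centre of its underside; x along its length. End for end it is the same.
- dressing_stone: Small reddish-brown dressing stone 62 x 26 x 20 mm, lying on the counter. Not part of the job: leave alone. It and the whetstone may stand in each other's place.
- clamp: Bench clamp fixed to the counter. Steel base 420 x 70 x 12 mm (x -315 to +105 mm). Origin: on the counter under the middle of the bed; x from trigger to end stop, z up. Fixed upright black handle: x -251 to -229 mm, 30 mm wide, 162 mm high. Black frame cheeks around the trigger: x -250 to -155, y within 20, up to 90 mm high. From x = -155 to the end stop nothing is higher than 46 mm.
- bed (a point): Point on top of the clamp's bed, 12 mm above the counter, straight above the clamp's origin, same axes. The bed is flat and 70 mm wide, without side walls. The free room between the pad and the end stop begins 147 to 165 mm long at the start (the stone needs 120).
- end_stop: Fixed steel end stop, a plate 60 mm wide (y) and 34 mm high, standing on the bed. Origin: foot of the face that the stone bears on, in the middle of its width; that face is at x = +75 mm of the clamp and looks to the clamp's -x.
- jaw (a joint): Travel of the rod towards the end stop (m), 0 to 0.075; starts at 0 to 0.018. Each full squeeze of the trigger drives it about 14 mm ahead, a part squeeze in proportion (28 mm per rad of trigger); it stays where it is when the trigger goes back (ratchet: no way back). With the stone against the end stop the pad just touches it at 0.045.
- ram: The sliding rod (12 mm square) with its black spring cup (28 mm across) and all it carries: plunger and pad. Moves along the clamp's x with joint jaw; its origin coincides with the clamp's origin when jaw is 0. Not to be touched by the robot.
- pad: The steel jaw pad on the plunger, a plate 40 mm wide (y), 24 mm high, 8 mm thick.
- pad_face (a point): Middle of the pad's face, 27 mm above the counter; at clamp x = -90 mm when jaw and plunger are 0, and x = -90 mm + jaw - plunger in general.
- plunger (a joint): How far the pad's bright plunger (18 mm across) is pushed back into the black spring cup (m): 0 free (20 mm of it showing), 0.020 fully in. Spring rate 700 N/m, so half way (0.010) presses the stone with 7 N. Up to 3 N are needed to slide the stone along the bed.
- trigger (a joint): Angle of the trigger (rad): 0 at rest, leaning 0.25 rad towards the clamp's +x; 0.5 fully squeezed, leaning 0.25 rad towards the handle (-x). A spring brings it back when let go. At the trigger's top it takes about 2 to 3 N to squeeze it with the jaw free, up to about 7 N while clamping.
- lever: Black trigger blade, 12 mm thick, 22 mm wide (y), rounded top. Origin: its pivot, at clamp x = -205 mm, 78 mm above the counter; the middle line runs 76 mm up from it to the centre of the rounded top (radius 6 mm); it shows above the cheeks from 90 mm height. Its +x side is free: push it there towards the clamp's -x, or squeeze it together with the handle (65 mm over both at rest).
- lever_top (a point): Centre of the rounded top of the trigger, 76 mm from the pivot: in the clamp's frame at x = -205 + 76 sin(0.25 - trigger) mm and 78 + 76 cos(0.25 - trigger) mm high.
- knife: Kitchen knife lying on the counter, 310 mm long. Leave alone.
- brush: Scrubbing brush lying on the counter. Leave alone.
- bowl: Steel bowl, 140 mm across, 50 mm high. Leave alone.
- cup: White cup, 72 mm across, 80 mm high. Leave alone.
- squeeze_bottle: Clear bottle, 56 mm across, 160 mm high. Leave alone.
- tape_roll: Cardboard tape roll, 60 mm across, 22 mm high. Leave alone.

How it is judged:
On the way, in this order (a step that is already met when the one before it is completed fails the run):
1. the whetstone lies flat and lengthwise on the clamp's bed, let go (z of whetstone in the frame of bed between -0.004 and 0.004 m and y of whetstone in the frame of bed between -0.015 and 0.015 m and x of whetstone in the frame of bed between -0.05 and 0.03 m and angle between the x axis of whetstone and the x axis of bed, either way round below 0.14 rad and angle between whetstone's own z axis and vertical below 0.08 rad and contact force between the fingers and whetstone below 0.1 N), for 0.2 s.
2. the trigger has brought the jaw pad up to the stone and the spring begins to give (contact force between pad and whetstone above 1 N and value of joint plunger above 0.0015 m), for 0.1 s.
At the end, for the whole second after the job is handed in: The stone lies flat and lengthwise (0.14 rad) within 15 mm of the bed's middle line, bears on the end stop (over 1 N), not touched by fingers; plunger 5 to 15 mm in, pad pressing over 2.5 N; the robot still pushes the trigger (over 0.5 N), held 0.05 rad or more from rest (all of step 1 and value of joint plunger between 0.005 and 0.015 m and contact force between pad and whetstone above 2.5 N and contact force between end_stop and whetstone above 1 N and linear speed of whetstone below 0.01 m/s and value of joint trigger above 0.05 rad and contact force between any of the fingers, the arm and lever above 0.5 N); the arm keeps its last pose, push and grip.
It fails at once if the plunger is pushed fully in (18 mm or more): the stone chips (value of joint plunger above 0.018 m).
It fails at once if the robot pushes the rod, plunger or pad itself (contact force between any of the fingers, the arm and ram above 2 N).
It fails at once if another thing on the counter is disturbed (moved over 30 mm) (distance of any of dressing_stone, knife, brush, bowl, cup, squeeze_bottle, tape_roll from where it was at the start of the episode above 0.03 m).
It also fails if it takes over 67 s, if anything falls off the work surface, if the arm or the gripper's body presses on something with over 40 N, if the wrist force passes 120 N, or if a joint passes its speed limit or range.

ROBOT

A 7-joint arm with a two-finger parallel gripper is mounted at the origin on the work surface. World frame = base frame: x ahead of the robot, y to its left, z up, the work surface at z = 0. Lengths are in m, angles in rad, forces in N, time in s.
With the tool pointing down it reaches from about 0.35 to 0.9 m from the base axis. Payload 8.1 kg.
Tool frame: the origin (TCP) lies at the very end of the fingers, on their centre line; the grasp point (between the pads) lies 19 mm behind it; z points along the fingers, x is the direction in which the jaws open and shut, and the axes are right-handed (so a half turn about z gives the same grasp; the last joint's range is limited). The gripper opens to 92 mm and grips with 3 to 60 N. Pads are 19 mm wide; open, the fingers measure 130 mm over their backs; the gripper's body (75 mm by 190 mm) begins 47 mm behind the grasp point.
Start: joints at [1.242, 0.434, 0.025, 1.573, -0.012, 1.134, -0.075], TCP at [0.14, -0.609, 0.227] pointing down, gripper open.
Joint ranges: [-2.62, 2.62], [-0.44, 2.09], [-1.27, 1.32], [0.08, 2.57], [-1.32, 4.46], [0.12, 2], [-2.74, 2.74]. Speed limits (rad/s): [2.22, 2.22, 3.01, 3.01, 3.14, 3.14, 3.14].

INTERFACE

Orientations are given as a rotation vector (axis times angle).
In Python, from cell import status, viewer, arm gives the robot as it stands.
- The arm moves only by the tool jog_arm, never from a script. Its argument "commands" is text: rows parted by semicolons, each of 7 numbers parted by spaces: the closure, from -1 (fully open) to 1 (shut), then the shift along the world's x, y, z normalised to -1 to 1, where 1 is 0.3 m, then the turn, a rotation vector about the world's x, y, z normalised to -1 to 1, where 1 is 2 pi rad. In form: jaw dx dy dz wx wy wz; .... A call has exactly 5 rows; each row shifts and turns the commanded pose from where the row before left it; what a row does not reach is not made up. A row lasts 1/10 s, in which the tool goes at most 50 mm and 8.59 degrees, less where a joint would pass 70% of its speed; a pose out of reach is approached as far as the arm can. A call with a number of a shift or a turn outside -1 to 1 is refused whole. A call with a gripper value outside its range is refused whole. The fingers move at their own pace and stop on an object; "force" is the grip in N (left out, the last holds). Time passes only in rows, so rows that do not move let the fingers close, or fill a call up. It gives the time, the measured TCP pose, the force and the opening at its end, in the units of the state.
- status.observe(): the state, without advancing time (a new reading comes with each control period).
- viewer.get_image(name): name is "scene" or "top"; returns a dict with "pixels" (400x640x3 uint8, red, green, blue), "z_map" (400x640 float32, m along the optical axis (not along the pixel's ray), 0 where there is no reading), "camera_matrix" (3x3 intrinsics, pixels), "R" (3x3) and "t" (3): a world point X has camera coordinates R X + t. Camera axes: x right, y down, z forward; pixel columns grow to the right and rows downward; lengths in m; the calibration is good to about 2 mm. A picture is of the moment at which its call begins.
- arm.sign_off(): hands the job in, once; it reports no verdict.
The state is a dict: "clock": time; "joints": joint angles; "dq": joint speeds; "joint_efforts": joint torques, N m; "position": TCP position; "ee_rot": TCP orientation; "force": force on the tool from outside, world axes, zero at the start; "ft_torque": the same for the moment, N m; "width": opening from 0.0 (shut) to 1.0 (fully open).
Only numpy, scipy, OpenCV 4.12 (cv2) and the standard library are available. Lean on these libraries where they do the work, as an engineer would, in place of code of your own. Each camera call takes 0.05 s, during which the arm holds its last target. There are 200 camera calls.

## Working session

There is one attempt and no reset: what is moved stays moved. The work goes in short steps, Python scripts to look and compute and a tool call to move; the robot and the scene stay as the last step left them, time stands still between calls to the robot, and variables do not carry over. Pictures are saved under pics/ and viewed, about 8 in all and at most 12, crops included, and the job is handed in when it is done.

Besides the shell and the picture viewer there is one more tool, called as a command line: name --argument value ..., lists and objects as JSON in quotes. jog_arm: Moves the arm, as the interface text tells. Scaled input: -1 to 1 covers 0.3 m each way for a shift and 2 pi rad each way for a turn. Its arguments: {"type":"object","properties":{"commands":{"type":"string"},"force":{"type":"number"}},"required":["commands"]}

```bash
mkdir -p pics; ls; cat > h.py <<'E'
import numpy as np, cv2
from cell import status, viewer, arm
def shot(n,fn=None):
    d=viewer.get_image(n)
    if fn: cv2.imwrite('pics/'+fn,d['pixels'][:,:,::-1])
    return d
def cloud(d):
    z=d['z_map'];K=d['camera_matrix'];v,u=np.mgrid[:z.shape[0],:z.shape[1]]
    c=np.stack([(u-K[0,2])/K[0,0]*z,(v-K[1,2])/K[1,1]*z,z],-1)
    return (c-d['t'])@d['R']   # R^T (c-t)
def proj(d,X):
    c=d['R']@np.array(X)+d['t'];p=d['camera_matrix']@c;return p[:2]/p[2]
def ray(d,u,v,h):
    K=d['camera_matrix'];r=d['R'].T@np.array([(u-K[0,2])/K[0,0],(v-K[1,2])/K[1,1],1]);o=-d['R'].T@d['t']
    return o+r*(h-o[2])/r[2]
E
python3 - <<'E'
from h import *
for n in('scene','top'):
    d=shot(n,n+'0.png');print(n,d['camera_matrix'].round(1).tolist(),(-d['R'].T@d['t']).round(3),d['R'].round(3).tolist(),(d['z_map']>0).mean())
print(status.observe())
E
```

```text
pics
scene [[394.2, 0.0, 328.0], [0.0, 394.2, 195.4], [0.0, 0.0, 1.0]] [ 1.359 -0.291  0.744] [[0.388, 0.922, 0.002], [0.547, -0.228, -0.806], [-0.742, 0.314, -0.592]] 0.99607421875
top [[381.8, 0.0, 315.1], [0.0, 381.8, 197.0], [0.0, 0.0, 1.0]] [0.448 0.023 1.364] [[0.02, -1.0, 0.006], [-0.998, -0.021, -0.06], [0.06, -0.005, -0.998]] 0.99592578125
{'clock': 0.1, 'joints': array([ 1.24238096,  0.43516669,  0.02493779,  1.57397428, -0.01160945,
        1.13395924, -0.07511227]), 'dq': array([ 1.68491246e-03,  4.02190922e-04, -1.68005981e-03, -1.51056834e-03,
        3.52103722e-04, -1.79872872e-03, -2.15971329e-05]), 'joint_efforts': array([ 2.31230253e-03, -6.69129038e+01,  9.87645350e-01, -3.15147078e+01,
       -6.05165865e-02,  3.73618829e-02, -1.76127725e-05]), 'position': array([ 0.139816 , -0.6087194,  0.226027 ]), 'ee_rot': array([-2.45692995e+00,  1.95659845e+00,  1.76895360e-03]), 'force': array([ 1.21100149, -0.01563713, -1.30950454]), 'ft_torque': array([ 0.0096281 , -0.04655003, -0.01049807]), 'width': 0.9942556830907603}
```

```bash
python3 -c "
import cv2,numpy as np
a=cv2.imread('pics/scene0.png');b=cv2.imread('pics/top0.png');print(a.shape)"
```

```text
(400, 640, 3)
```

View pics/top0.png

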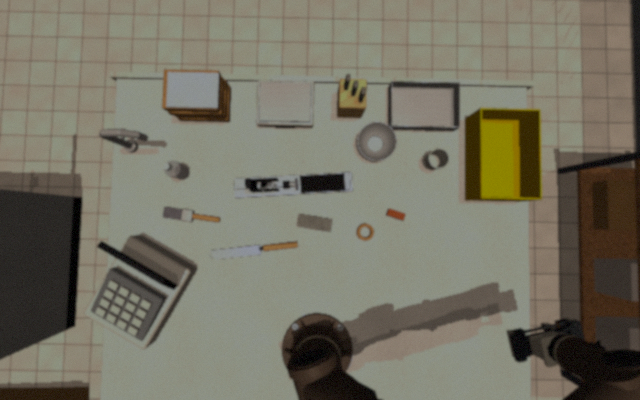

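View pics/scene0.png

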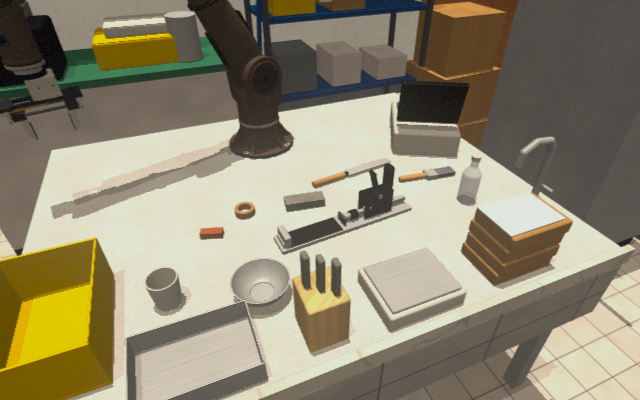

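The top view shows the clamp at about (236–352, 185), with the trigger at the left and the end stop at the right. The whetstone is at (314,222), the red dressing stone at (396,214) and the knife at (255,250). The scene view agrees.

```bash
python3 - <<'E'
from h import *
d=shot('top');P=cloud(d);img=d['pixels']
print('table z',np.median(P[230:300,330:450,2]), P[230:300,330:450,2].std())
# whetstone: height mask
def rect(d,P,box,lo,hi,h):
    u0,u1,v0,v1=box;m=((P[...,2]>lo)&(P[...,2]<hi)).astype(np.uint8);k=np.zeros_like(m);k[v0:v1,u0:u1]=m[v0:v1,u0:u1]
    n,l,s,c=cv2.connectedComponentsWithStats(k);i=1+s[1:,4].argmax()
    v,u=np.where(l==i);q=np.array([ray(d,a,b,h)[:2] for a,b in zip(u,v)],np.float32)
    r=cv2.minAreaRect(q*1000);print(box,'n',len(u),'rect',r,'mean',q.mean(0)*1000,'z',np.median(P[v,u,2]))
    C=np.cov((q*1000).T);w,V=np.linalg.eigh(C);print('pca ext',np.sqrt(12*w),'ang',np.degrees(np.arctan2(V[1,1],V[0,1])))
rect(d,P,(285,345,205,240),.015,.05,.028)
rect(d,P,(228,360,165,205),.006,.02,.012)
rect(d,P,(228,360,165,205),.03,.3,.03)
big=cv2.resize(img[160:240,220:370,::-1],None,fx=5,fy=5,interpolation=cv2.INTER_CUBIC);cv2.imwrite('pics/c1.png',big)
np.set_printoptions(linewidth=250)
print((P[172:202,232:356:3,2]*1000).astype(int))
E
```

```text
table z -0.0003771632947319408 0.08794342913183927
(285, 345, 205, 240) n 448 rect ((438.0644226074219, 16.303775787353516), (119.24445343017578, 45.79988479614258), 81.18328094482422) mean [437.91446   16.205105] z 0.027498131532565653
pca ext [ 45.99044237 120.15423083] ang 81.45118665017355
(228, 360, 165, 205) n 1601 rect ((571.4468383789062, 94.50578308105469), (74.15162658691406, 419.1534729003906), 4.775522708892822) mean [570.13574   72.982506] z 0.012227137245495224
pca ext [ 75.96903491 399.6525675 ] ang 95.34706074509788
(228, 360, 165, 205) n 526 rect ((567.576904296875, 188.9503173828125), (48.80978775024414, 218.38706970214844), 4.217128276824951) mean [566.703   190.60075] z 0.06837967118606769
pca ext [ 43.69578904 193.63100151] ang 92.73086460881156
[[ 2  1  0 ... 11 -3  0]
 [-4 -4  2 ... 47 -3 -2]
 [ 5 -6 -3 ... 46 -2  0]
 ...
 [ 0  4  0 ... -2  0 -3]
 [-1  0  3 ...  2 -1 -2]
 [ 0  4  2 ... -2  2  0]]
```

View pics/c1.png

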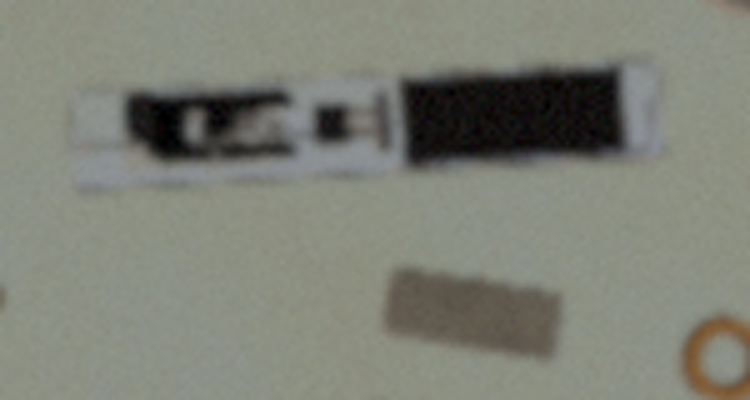

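The crop shows the trigger block at the left of the clamp, the pad at crop u≈385, the dark bed from 403 to 620 and the end stop beyond it. The stone measures 120×46 mm, which matches its given size. I'll refine the clamp frame from the dark bed and the end stop.

```bash
python3 - <<'E'
from h import *
ds=[shot('top') for _ in range(6)];d=ds[0]
img=np.mean([x['pixels'].astype(float) for x in ds],0);z=np.median([x['z_map'] for x in ds],0);d['z_map']=z;P=cloud(d)
g=img.mean(2)
def pca(m,h,name):
    n,l,s,c=cv2.connectedComponentsWithStats(m.astype(np.uint8));i=1+s[1:,4].argmax();v,u=np.where(l==i)
    q=np.array([ray(d,a,b,h)[:2] for a,b in zip(u,v)],np.float32)*1000
    w,V=np.linalg.eigh(np.cov(q.T));print(name,len(u),'mean',q.mean(0),'ext',np.sqrt(12*w),'ang',np.degrees(np.arctan2(V[1,1],V[0,1])),cv2.minAreaRect(q),'z',np.median(P[v,u,2]))
B=np.zeros(g.shape,bool);B[170:196,299:347]=1
pca(B&(g<70),.012,'bed')
B[:]=0;B[170:200,340:356]=1
pca(B&(P[...,2]>.025)&(P[...,2]<.06),.046,'endstop')
B[:]=0;B[170:200,290:301]=1
pca(B&(P[...,2]>.025)&(P[...,2]<.06),.039,'pad')
B[:]=0;B[165:205,225:360]=1
pca(B&(P[...,2]>.006),.012,'all')
for n,zlo in (('handle',.14),):
    m=B&(P[...,2]>zlo);print(n,P[m].mean(0),P[m].std(0),m.sum())
m=B&(P[...,2]>.135);print(P[m].round(3)[:60].tolist())
E
```

```text
bed 718 mean [580.36017   -7.676301] ext [ 59.4059729 153.1162962] ang 94.62068318458944 ((580.5442504882812, -7.960533142089844), (59.468929290771484, 153.35867309570312), 4.472191333770752) z 0.012279273521694374
endstop 96 mean [585.12585  -92.751564] ext [19.61928965 61.01344249] ang -174.3636547538703 ((584.7901611328125, -92.67951202392578), (57.03611373901367, 18.910144805908203), 5.241024971008301) z 0.045578565054290615
pad 55 mean [570.15405  90.14772] ext [28.83263484 30.37394871] ang 136.7591441098232 ((569.9512329101562, 91.98200988769531), (35.488895416259766, 26.998268127441406), 7.011455535888672) z 0.036884884564458785
all 2322 mean [570.31323   94.709404] ext [ 70.17524835 418.76660788] ang 94.47259516235277 ((570.3106689453125, 94.49659729003906), (70.25991821289062, 419.23065185546875), 4.466368198394775) z 0.01262939785051281
handle [0.56063609 0.21330121 0.15737892] [0.0082678  0.0245817  0.00484068] 102
[[0.573, 0.237, 0.159], [0.573, 0.234, 0.159], [0.573, 0.231, 0.158], [0.573, 0.227, 0.159], [0.573, 0.224, 0.163], [0.573, 0.222, 0.156], [0.574, 0.18, 0.156],
[... 494 characters left out ...]
58], [0.568, 0.219, 0.148], [0.57, 0.186, 0.138], [0.568, 0.18, 0.153], [0.568, 0.177, 0.157], [0.568, 0.174, 0.156], [0.568, 0.171, 0.153], [0.563, 0.24, 0.158], [0.563, 0.236, 0.161], [0.563, 0.233, 0.161], [0.563, 0.23, 0.161], [0.563, 0.227, 0.161], [0.563, 0.223, 0.163], [0.563, 0.221, 0.159], [0.565, 0.219, 0.147], [0.566, 0.186, 0.137], [0.565, 0.18, 0.155], [0.565, 0.177, 0.158], [0.565, 0.174, 0.156], [0.565, 0.171, 0.154], [0.56, 0.24, 0.159], [0.56, 0.236, 0.16], [0.56, 0.233, 0.162], [0.56, 0.23, 0.161], [0.56, 0.227, 0.16], [0.56, 0.224, 0.161], [0.56, 0.221, 0.159], [0.561, 0.219, 0.151], [0.561, 0.18, 0.156], [0.561, 0.177, 0.158], [0.561, 0.173, 0.158], [0.562, 0.171, 0.153]]
```

Base angle is 94.5° and the origin is about (0.5785, −0.010). The end stop and trigger heights agree with the given sizes. Moving above the stone now.

jog_arm --commands "-1 .0662 .1389 -.01 0 0 .0127; -1 .0662 .1389 -.01 0 0 .0127; -1 .0662 .1389 -.01 0 0 .0127; -1 .0662 .1389 -.01 0 0 .0127; -1 .0662 .1389 -.01 0 0 .0127" --force 25

```text
clock: 0.95
position: [0.2398, -0.3991, 0.2118]
ee_rot: [2.799, -1.427, 0.001]
force: [1.4, -0.0, -1.1]
width: 1.0
```

jog_arm --commands "-1 .0662 .1389 -.01 0 0 .0127; -1 .0662 .1389 -.01 0 0 .0127; -1 .0662 .1389 -.01 0 0 .0127; -1 .0662 .1389 -.01 0 0 .0127; -1 .0662 .1389 -.01 0 0 .0127"

```text
clock: 1.45
position: [0.3391, -0.1908, 0.197]
ee_rot: [3.025, -0.844, 0.002]
force: [1.8, -0.3, -0.3]
width: 0.998
```

jog_arm --commands "-1 .0662 .1389 -.01 0 0 .0127; -1 .0662 .1389 -.01 0 0 .0127; -1 .0662 .1389 -.01 0 0 .0127; -1 .0662 .1389 -.01 0 0 .0127; -1 .0662 .1389 -.01 0 0 .0127"

```text
clock: 1.95
position: [0.4385, 0.0176, 0.182]
ee_rot: [3.133, -0.228, 0.002]
force: [0.6, -0.4, 0.0]
width: 1.004
```

jog_arm --commands "-1 0 0 -.02 0 0 0; -1 0 0 -.02 0 0 0; -1 0 0 -.02 0 0 0; -1 0 0 0 0 0 0; -1 0 0 0 0 0 0"

```text
clock: 2.45
position: [0.4374, 0.0148, 0.1637]
ee_rot: [3.132, -0.236, -0.001]
force: [-1.7, 0.1, -0.0]
width: 1.0
```

```bash
python3 - <<'E'
from h import *
from scipy.spatial.transform import Rotation as R
s=status.observe();r=R.from_rotvec(s['ee_rot']).as_matrix();x=r[:,0];print(s['clock'],s['position'],r.round(3).tolist(),np.degrees(np.arctan2(x[1],x[0])),s['joints'].round(2),s['force'])
E
```

```text
2.45 [0.43744327 0.01477963 0.16367905] [[0.989, -0.15, -0.0], [-0.15, -0.989, -0.001], [-0.0, 0.001, -1.0]] -8.608185648493675 [ 0.36  0.27 -0.61  2.05  0.2   0.88 -0.52] [-1.74978229  0.14527589 -0.04019879]
```

jog_arm --commands "-1 .002 .005 -.12 0 0 0; -1 0 0 -.12 0 0 0; -1 0 0 -.12 0 0 0; -1 0 0 -.1 0 0 0; -1 0 0 -.05 0 0 0"

```text
clock: 2.95
position: [0.4374, 0.0165, 0.0089]
ee_rot: [3.132, -0.235, -0.003]
force: [-0.2, -0.1, -0.2]
width: 0.998
```

jog_arm --commands "-1 0 0 0 0 0 0; 1 0 0 0 0 0 0; 1 0 0 0 0 0 0; 1 0 0 0 0 0 0; 1 0 0 0 0 0 0"

```text
clock: 3.45
position: [0.439, 0.0173, 0.0115]
ee_rot: [-3.133, 0.233, -0.003]
force: [-0.2, -0.1, 0.7]
width: 0.699
```

jog_arm --commands "1 0 0 0 0 0 0; 1 0 0 0 0 0 0; 1 0 0 .05 0 0 0; 1 0 0 .1 0 0 0; 1 0 0 .1 0 0 0"

```text
clock: 3.95
position: [0.4374, 0.0175, 0.0861]
ee_rot: [-3.133, 0.232, 0.004]
force: [0.7, 0.3, -3.3]
width: 0.499
```

jog_arm --commands "1 .06 -.02 .06 0 0 .0073; 1 .1 -.025 0 0 0 .0073; 1 .11 -.025 0 0 0 .0073; 1 .11 -.025 0 0 0 .0073; 1 .092 -.024 0 0 0 .0072"

```text
clock: 4.45
position: [0.5812, -0.019, 0.1034]
ee_rot: [3.139, 0.129, -0.001]
force: [-0.2, 0.2, -3.2]
width: 0.502
```

jog_arm --commands "1 0 0 0 0 0 0; 1 0 0 -.05 0 0 0; 1 0 0 -.05 0 0 0; 1 0 0 0 0 0 0; 1 0 0 0 0 0 0"

```text
clock: 4.95
position: [0.5787, -0.0181, 0.0729]
ee_rot: [3.139, 0.128, -0.003]
force: [1.3, 0.5, -2.8]
width: 0.499
```

```bash
python3 - <<'E'
from h import *
from scipy.spatial.transform import Rotation as R
s=status.observe();r=R.from_rotvec(s['ee_rot']).as_matrix();x=r[:,0];print(s['clock'],s['position'],r[:,2],np.degrees(np.arctan2(x[1],x[0])),s['width'],s['force'])
d=shot('scene');cv2.imwrite('pics/s1.png',cv2.resize(d['pixels'][110:270,230:470,::-1],None,fx=3,fy=3,interpolation=cv2.INTER_CUBIC))
E
```

```text
4.95 [ 0.57871226 -0.01806276  0.07290845] [-2.12110352e-03 -1.49222906e-04 -9.99997739e-01] 4.657954166125886 0.4994014141326359 [ 1.33863159  0.47559931 -2.83240722]
```

View pics/s1.png

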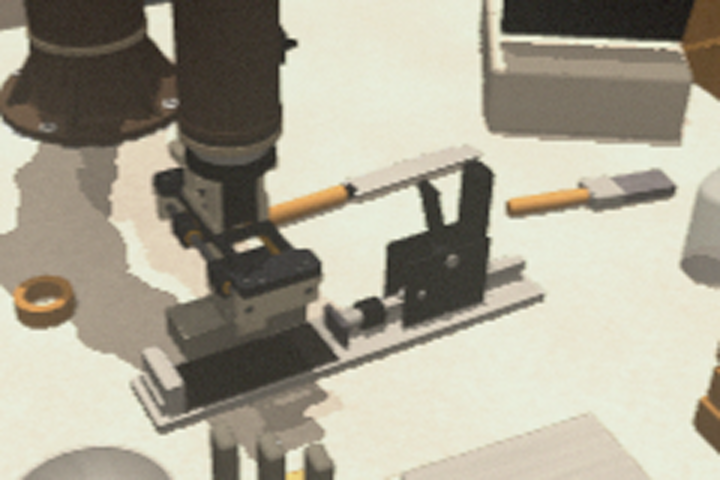

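The picture shows the stone held level above the bed, crop (240,320), between the pad at (340,322) and the stop at (160,375). The room looks clear, so I'm lowering it.

jog_arm --commands "1 0 0 -.06 0 0 0; 1 0 0 -.06 0 0 0; 1 0 0 -.04 0 0 0; 1 0 0 0 0 0 0; 1 0 0 0 0 0 0"

```text
clock: 5.5
position: [0.5802, -0.0181, 0.0261]
ee_rot: [-3.139, -0.127, -0.001]
force: [-1.1, 0.1, -2.1]
width: 0.501
```

jog_arm --commands "1 0 0 -.003 0 0 0; 1 0 0 -.003 0 0 0; 1 0 0 0 0 0 0; 1 0 0 0 0 0 0; 1 0 0 0 0 0 0"

```text
clock: 6.0
position: [0.5802, -0.0183, 0.0243]
ee_rot: [3.139, 0.126, 0.001]
force: [-0.5, -0.6, 2.6]
width: 0.501
```

Contact with the bed is felt: the z force went from −3 to +2.6 N. Releasing.

jog_arm --commands "-1 0 0 0 0 0 0; -1 0 0 0 0 0 0; -1 0 0 0 0 0 0; -1 0 0 0 0 0 0; -1 0 0 0 0 0 0"

```text
clock: 6.5
position: [0.5799, -0.0183, 0.0239]
ee_rot: [-3.139, -0.127, 0.0]
force: [0.0, 0.1, 0.4]
width: 0.882
```

jog_arm --commands "-1 0 0 .1 0 0 0; -1 0 0 .15 0 0 0; -1 0 0 .15 0 0 0; -1 0 0 .15 0 0 0; -1 0 0 .15 0 0 0"

```text
clock: 7.0
position: [0.5796, -0.0182, 0.2359]
ee_rot: [-3.139, -0.127, -0.0]
force: [1.2, -0.2, -0.3]
width: 0.999
```

```bash
cat >> h.py <<'E'
O=np.array([.5785,-.0101]);ex=np.array([.0785,-.9969]);ey=np.array([.9969,.0785])
def toclamp(p): q=np.array(p[:2])-O;return np.array([q@ex,q@ey])*1000
E
python3 - <<'E'
from h import *
print(status.observe()['position'])
d=shot('scene');P=cloud(d);cv2.imwrite('pics/s2.png',cv2.resize(d['pixels'][110:270,230:470,::-1],None,fx=3,fy=3,interpolation=cv2.INTER_CUBIC))
q=P[...,:2]-O;x=q@ex;y=q@ey;z=P[...,2]
m=(z>.030)&(z<.05)&(abs(y)<.05)&(x>-.07)&(x<.07)
print(m.sum(),x[m].min(),x[m].max(),y[m].min(),y[m].max(),np.median(z[m]),x[m].mean(),y[m].mean())
a=np.c_[x[m],y[m]]*1000;print(cv2.minAreaRect(a.astype(np.float32)))
E
```

```text
[ 0.57963359 -0.0182331   0.23587955]
565 -0.05058052289032614 0.06981694445424758 -0.024600027764078027 0.026557527597678935 0.038138216820222406 0.01202647938802493 0.004466298893021926
((9.68001937866211, 0.9513053894042969), (120.45643615722656, 50.69216537475586), 0.8776120543479919)
```

View pics/s2.png

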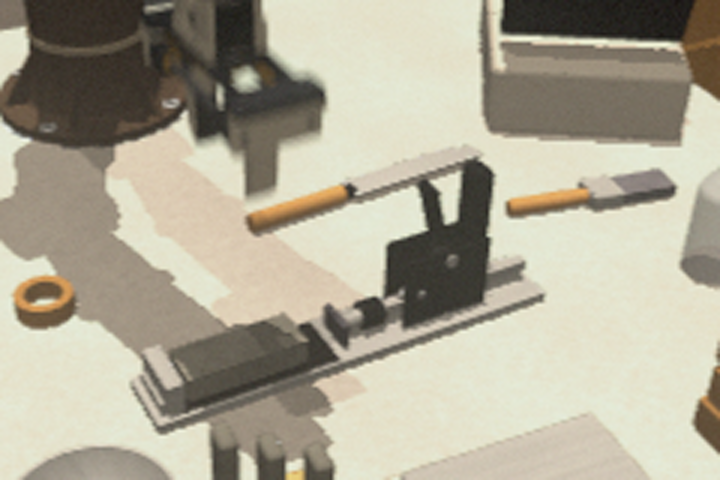

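The stone lies flat on the bed at clamp x≈9, y≈1 mm, yaw≈1°, and is let go. Next I close the gripper and go in front of the trigger.

jog_arm --commands "1 -.011 .131 0 0 0 0; 1 -.011 .131 0 0 0 0; 1 -.011 .131 0 0 0 0; 1 -.01 .132 0 0 0 0; 1 0 0 0 0 0 0"

```text
clock: 7.55
position: [0.5653, 0.1465, 0.2344]
ee_rot: [-3.134, -0.14, -0.0]
force: [0.2, 0.1, 0.5]
width: 0.619
```

jog_arm --commands "1 0 0 -.08 0 0 0; 1 0 0 -.1 0 0 0; 1 0 0 -.1 0 0 0; 1 0 0 -.073 0 0 0; 1 0 0 0 0 0 0"

```text
clock: 8.05
position: [0.5652, 0.1378, 0.1249]
ee_rot: [3.137, 0.126, -0.008]
force: [-0.9, 0.2, -0.3]
width: 0.179
```

```bash
cat > look.py <<'E'
import sys
from h import *
s=status.observe();print(s['clock'],s['position'],toclamp(s['position']),s['force'],s['width'])
d=shot('scene');P=cloud(d);q=P[...,:2]-O;x=q@ex*1000;y=q@ey*1000;z=P[...,2]*1000
def r(n,m): print(n,m.sum(),*(np.percentile(a[m],[3,50,97]).round(1) for a in(x,y,z)) ) if m.sum()>3 else print(n,'none')
r('stone',(z>34)&(z<46)&(abs(y)<26)&(x>-70)&(x<66))
r('lever',(z>125)&(z<170)&(abs(y)<14)&(x>-226)&(x<-160))
g=d['pixels'].astype(int).sum(2)
for xx in range(-150,-40,4):   # row along the rod top / pad
    k=(abs(x-xx)<2.5)&(abs(y)<25)&(z>14)
    if k.sum(): print(xx,k.sum(),np.percentile(z[k],95).round(),np.ptp(y[k]).round(),int(np.median(g[k])),end=' | ')
print()
if len(sys.argv)>1: cv2.imwrite('pics/'+sys.argv[1],cv2.resize(d['pixels'][150:260,270:420,::-1],None,fx=5,fy=5,interpolation=cv2.INTER_CUBIC))
E
python3 look.py s3.png
```

```text
8.05 [0.56515285 0.13781174 0.12493479] [-148.50096109   -1.69470378] [-0.88402794  0.18493196 -0.25871005] 0.1793564292054466
stone 494 [-46.5   9.1  62.6] [-21.    3.6  23.5] [35.  38.3 40.7]
lever 4 [-190.9 -189.3 -186. ] [10.8 12.2 13.6] [125.2 126.9 129.1]
-150 78 556.0 46.0 150 | -146 94 558.0 47.0 156 | -142 86 560.0 46.0 168 | -138 144 559.0 49.0 219 | -134 117 564.0 49.0 229 | -130 82 569.0 49.0 228 | -126 186 565.0 50.0 252 | -122 199 567.0 50.0 222 | -118 175 567.0 50.0 187 | -114 273 563.0 49.0 152 | -110 435 557.0 50.0 150 | -106 380 565.0 49.0 142 | -102 193 568.0 49.0 117 | -98 237 566.0 49.0 108 | -94 254 566.0 48.0 112 | -90 277 564.0 48.0 118 | -86 258 561.0 46.0 119 | -82 184 561.0 23.0 119 | -78 156 559.0 12.0 118 | -74 63 556.0 10.0 118 | -70 6 538.0 2.0 122 | -50 15 39.0 44.0 422 | -46 24 39.0 43.0 428 | -42 26 40.0 46.0 433 |
```

View pics/s3.png

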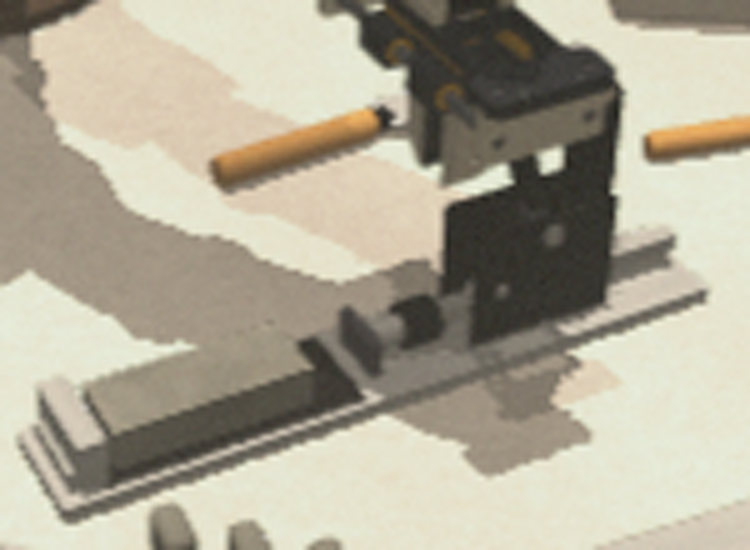

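```bash
python3 - <<'E'
from h import *
d=shot('scene');P=cloud(d);q=P[...,:2]-O;x=q@ex*1000;y=q@ey*1000;z=P[...,2]*1000
for zz in range(112,230,6):
    k=(abs(z-zz)<3)&(x>-260)&(x<-80)&(abs(y)<80)
    if k.sum():
        h=[(int(a),int(np.median(y[k&(abs(x-a)<4)]))) for a in range(-256,-90,8) if (k&(abs(x-a)<4)).sum()>1]
        print(zz,h)
s=status.observe();print(s['width'])
E
```

```text
112 [(-248, 16), (-240, 16), (-232, 9), (-192, 9)]
118 [(-240, 16), (-232, 6), (-200, 12), (-192, 12), (-184, 8)]
124 [(-248, 17), (-240, 17), (-232, 14), (-192, 13), (-184, 10), (-136, 1)]
130 [(-248, 14), (-240, 17), (-232, 15), (-192, 12), (-184, 11), (-144, -7), (-136, -10)]
136 [(-248, 15), (-240, 17), (-232, 18), (-144, 7), (-136, -9)]
142 [(-248, 15), (-240, 17), (-152, 21), (-144, -4), (-136, -8)]
148 [(-240, 16), (-144, 6), (-136, 8)]
154 [(-248, 16), (-144, 21), (-136, -8)]
160 [(-144, 21), (-136, 8)]
166 [(-144, 23), (-136, 14)]
172 [(-144, 22), (-136, 17)]
178 [(-136, 19)]
184 []
190 []
196 [(-144, -79), (-136, -21), (-120, -10), (-112, -9)]
202 [(-136, -8), (-128, -11), (-120, 33), (-112, 10)]
208 [(-136, 12), (-128, -9), (-120, -3), (-112, 10)]
214 [(-176, 33), (-168, 28), (-160, 25), (-152, 24), (-128, 8), (-120, -8), (-112, -7)]
220 [(-168, 29), (-152, 17), (-128, 2), (-120, -21), (-112, 78)]
226 [(-168, 37), (-160, 21), (-152, 21), (-144, 21), (-128, 11), (-120, -4), (-112, -70)]
0.08942854264845439
```

jog_arm --commands "1 .004 .033 0 0 0 0; 1 -.002 .033 0 0 0 0; 1 -.002 .027 0 0 0 0; 1 -.002 .027 0 0 0 0; 1 -.002 .027 0 0 0 0"

```text
clock: 8.65
position: [0.5662, 0.1836, 0.1285]
ee_rot: [3.138, 0.126, 0.001]
force: [1.1, -5.0, 4.0]
width: 0.006
```

jog_arm --commands "1 -.002 .027 0 0 0 0; 1 -.001 .012 0 0 0 0; 1 0 0 0 0 0 0; 1 0 0 0 0 0 0; 1 0 0 0 0 0 0"

```text
clock: 9.15
position: [0.5654, 0.1928, 0.1279]
ee_rot: [3.136, 0.124, -0.0]
force: [0.8, -10.1, 4.8]
width: 0.005
```

```bash
sed -i 's/&(z>14)/\&(z>16)\&(z<50)/' look.py; python3 look.py s4.png
```

```text
9.15 [0.5654263  0.19282135 0.12791092] [-203.31858103    2.89615896] [  0.82963753 -10.13670485   4.8277044 ] 0.004857699461855312
stone 495 [-46.8  10.5  62.9] [-20.3   3.1  23.8] [35.2 38.3 40.8]
lever 85 [-218.7 -191.2 -188.8] [-11.3   0.9  13.5] [126.5 146.6 169.1]
-150 9 35.0 11.0 317 | -146 10 33.0 12.0 305 | -142 8 34.0 16.0 338 | -138 8 33.0 12.0 297 | -134 11 34.0 11.0 307 | -130 7 34.0 13.0 248 | -126 5 37.0 3.0 169 | -122 15 41.0 22.0 167 | -118 17 42.0 22.0 167 | -114 15 41.0 22.0 176 | -110 16 41.0 23.0 176 | -106 16 40.0 19.0 171 | -102 20 39.0 21.0 246 | -98 10 35.0 12.0 459 | -94 9 35.0 12.0 498 | -90 11 35.0 15.0 534 | -86 8 35.0 15.0 451 | -82 11 37.0 30.0 275 | -78 25 39.0 41.0 273 | -74 49 38.0 42.0 189 | -70 1 27.0 0.0 180 | -50 17 40.0 45.0 423 | -46 26 40.0 43.0 423 | -42 25 40.0 47.0 433 |
```

View pics/s4.png

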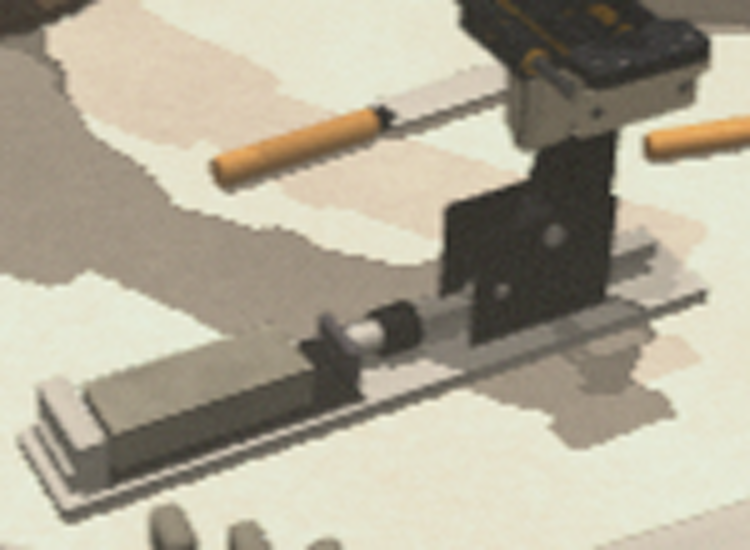

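The pad face is now at about −72 (jaw ≈18 mm) and the cup front at −100, which is consistent with a free plunger. Second squeeze.

jog_arm --commands "1 0 -.042 0 0 0 0; 1 0 -.042 0 0 0 0; 1 0 -.042 0 0 0 0; 1 0 0 0 0 0 0; 1 -.003 .036 0 0 0 0"

```text
clock: 9.7
position: [0.5644, 0.1662, 0.128]
ee_rot: [3.138, 0.121, -0.0]
force: [0.7, -4.5, 3.5]
width: 0.004
```

jog_arm --commands "1 -.002 .03 0 0 0 0; 1 -.002 .03 0 0 0 0; 1 -.002 .03 0 0 0 0; 1 0 0 0 0 0 0; 1 0 0 0 0 0 0"

```text
clock: 10.2
position: [0.5624, 0.1928, 0.1279]
ee_rot: [3.134, 0.125, -0.001]
force: [-0.5, -12.7, 7.1]
width: 0.006
```

```bash
python3 look.py
```

```text
10.2 [0.56238652 0.19275017 0.12785616] [-2.03486242e+02 -1.39787387e-01] [ -0.47833227 -12.68185658   7.10750993] 0.00587348175324216
stone 527 [-62.3   6.3  62.5] [-20.6   3.3  23.7] [34.9 38.2 40.8]
lever 89 [-216.4 -191.4 -189.5] [-12.4   3.4  13. ] [126.9 145.1 168.5]
-150 10 34.0 14.0 319 | -146 9 33.0 10.0 292 | -142 10 33.0 16.0 347 | -138 9 31.0 13.0 292 | -134 9 34.0 11.0 357 | -130 7 33.0 11.0 293 | -126 11 34.0 11.0 326 | -122 12 33.0 13.0 310 | -118 8 33.0 13.0 286 | -114 3 32.0 8.0 237 | -110 11 41.0 16.0 173 | -106 14 42.0 22.0 172 | -102 19 41.0 22.0 173 | -98 11 41.0 14.0 165 | -94 17 41.0 21.0 173 | -90 26 40.0 27.0 213 | -86 18 38.0 25.0 308 | -82 11 36.0 14.0 441 | -78 9 35.0 16.0 471 | -74 8 36.0 13.0 477 | -70 6 36.0 12.0 403 | -66 15 39.0 38.0 297 | -62 50 39.0 39.0 205 | -58 25 36.0 31.0 191 | -50 16 39.0 45.0 419 | -46 28 39.0 45.0 424 | -42 26 40.0 48.0 426 |
```

Jaw ≈32 mm as expected. Third squeeze, which should just bring the stone to the stop.

jog_arm --commands "1 0 -.042 0 0 0 0; 1 0 -.042 0 0 0 0; 1 0 -.042 0 0 0 0; 1 0 0 0 0 0 0; 1 -.002 .036 0 0 0 0"

```text
clock: 10.75
position: [0.562, 0.1664, 0.128]
ee_rot: [3.138, 0.122, -0.0]
force: [0.2, -3.9, 2.4]
width: 0.005
```

jog_arm --commands "1 -.002 .03 0 0 0 0; 1 -.002 .03 0 0 0 0; 1 -.002 .03 0 0 0 0; 1 0 0 0 0 0 0; 1 0 0 0 0 0 0"

```text
clock: 11.25
position: [0.5601, 0.1926, 0.1279]
ee_rot: [3.134, 0.125, -0.001]
force: [-0.2, -13.9, 6.6]
width: 0.007
```

```bash
python3 look.py s5.png
```

```text
11.25 [0.56005621 0.19264845 0.12788628] [-203.56776199   -2.47085696] [ -0.16733741 -13.87317068   6.5811216 ] 0.00695050749237791
stone 525 [-53.2   7.3  62.8] [-20.5   3.4  23.8] [34.9 38.2 40.7]
lever 112 [-217.8 -192.4 -190. ] [-11.1   6.6  13.7] [126.4 146.1 168.3]
-150 13 34.0 12.0 296 | -146 10 33.0 8.0 297 | -142 10 34.0 14.0 354 | -138 9 33.0 13.0 311 | -134 8 33.0 10.0 314 | -130 10 33.0 12.0 354 | -126 10 34.0 10.0 357 | -122 10 34.0 17.0 292 | -118 9 34.0 9.0 509 | -114 10 33.0 16.0 491 | -110 10 32.0 14.0 318 | -106 11 34.0 11.0 411 | -102 5 34.0 11.0 334 | -98 8 40.0 16.0 183 | -94 14 41.0 22.0 174 | -90 18 41.0 22.0 174 | -86 17 41.0 19.0 174 | -82 19 41.0 23.0 174 | -78 18 40.0 19.0 168 | -74 20 39.0 25.0 291 | -70 9 37.0 14.0 506 | -66 10 37.0 10.0 458 | -62 8 36.0 14.0 491 | -58 8 36.0 25.0 238 | -54 23 39.0 41.0 299 | -50 27 39.0 43.0 318 | -46 24 39.0 44.0 419 | -42 22 39.0 47.0 430 |
```

View pics/s5.png

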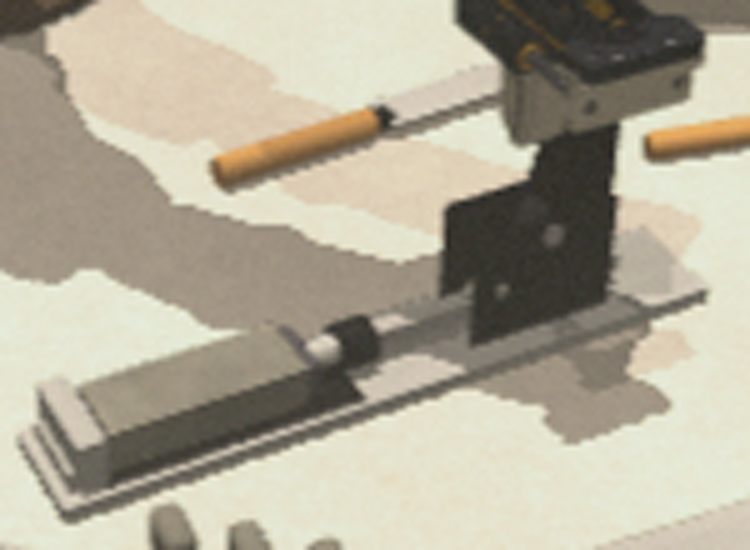

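The pad now touches the stone at crop (290,340), and the cup front at about −74 gives jaw ≈44 mm. The last one is a part squeeze, after which I'll check.

jog_arm --commands "1 .004 -.042 0 0 0 0; 1 .004 -.042 0 0 0 0; 1 .003 -.042 0 0 0 0; 1 0 0 0 0 0 0; 1 -.002 .03 0 0 0 0"

```text
clock: 11.8
position: [0.563, 0.1649, 0.128]
ee_rot: [3.138, 0.122, 0.0]
force: [0.9, -6.2, 4.5]
width: 0.004
```

jog_arm --commands "1 -.002 .024 0 0 0 0; 1 -.001 .016 0 0 0 0; 1 0 .01 0 0 0 0; 1 0 0 0 0 0 0; 1 0 0 0 0 0 0"

```text
clock: 12.3
position: [0.5617, 0.1816, 0.1283]
ee_rot: [3.138, 0.128, 0.0]
force: [0.5, -6.4, 4.4]
width: 0.003
```

```bash
python3 look.py s6.png
```

```text
12.3 [0.5616844  0.18159    0.12826372] [-192.41578487   -1.71580629] [ 0.47732728 -6.39765454  4.37958936] 0.0030213760607680326
stone 513 [-58.5   7.4  62.8] [-20.8   3.2  24.2] [35.1 38.2 40.7]
lever 96 [-206.4 -180.5 -178.2] [-13.1   3.6  13.7] [127.5 146.8 168.7]
-150 10 33.0 11.0 324 | -146 10 32.0 11.0 302 | -142 10 34.0 11.0 357 | -138 11 34.0 13.0 366 | -134 9 33.0 11.0 349 | -130 10 33.0 12.0 298 | -126 8 33.0 9.0 325 | -122 10 33.0 14.0 328 | -118 6 33.0 8.0 332 | -114 10 34.0 15.0 355 | -110 8 33.0 16.0 369 | -106 10 33.0 13.0 317 | -102 10 33.0 14.0 454 | -98 7 33.0 9.0 492 | -94 7 34.0 11.0 275 | -90 8 38.0 16.0 183 | -86 16 40.0 18.0 171 | -82 16 42.0 23.0 170 | -78 15 42.0 17.0 171 | -74 15 40.0 19.0 176 | -70 15 39.0 21.0 171 | -66 21 40.0 20.0 237 | -62 12 38.0 12.0 444 | -58 10 35.0 13.0 480 | -54 3 36.0 6.0 408 | -50 16 39.0 37.0 298 | -46 22 40.0 39.0 312 | -42 25 40.0 47.0 416 |
```

View pics/s6.png

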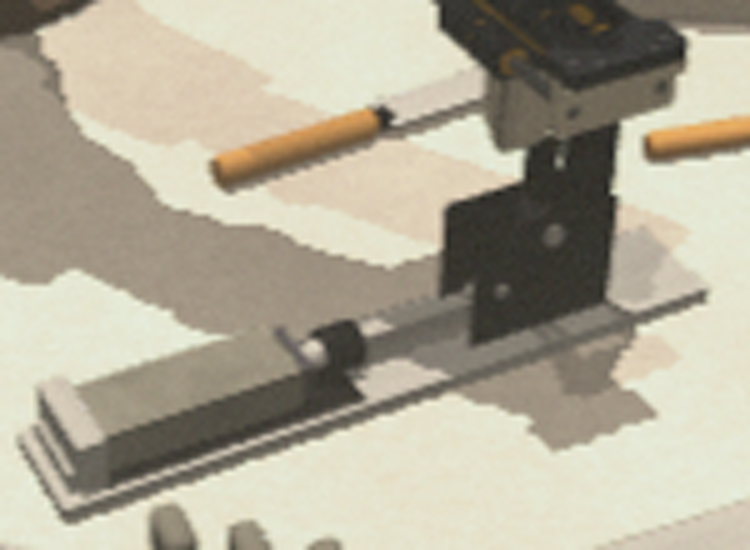

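The stone's near end is at −46, so it is at the stop. The cup front at about −66 gives jaw ≈52 and plunger ≈6–7 mm. Squeezing about 3 mm of jaw more.

jog_arm --commands "1 -.001 .01 0 0 0 0; 1 0 .01 0 0 0 0; 1 0 0 0 0 0 0; 1 0 0 0 0 0 0; 1 0 0 0 0 0 0"

```text
clock: 12.85
position: [0.5612, 0.1877, 0.1281]
ee_rot: [3.138, 0.128, -0.0]
force: [-0.7, -5.4, 4.7]
width: 0.002
```

```bash
cat >> look.py <<'E'
# finer transitions, averaged over 5 frames
xs=[];gs=[]
for _ in range(5):
    d=shot('scene');P=cloud(d);q=P[...,:2]-O;x=q@ex*1000;y=q@ey*1000;z=P[...,2]*1000
    k=(abs(y)<8)&(z>28)&(z<46)&(x>-100)&(x<-38);xs+=x[k].tolist();gs+=d['pixels'].astype(int).sum(2)[k].tolist()
xs=np.array(xs);gs=np.array(gs)
print([(a,int(np.median(gs[abs(xs-a)<1.2]))) for a in range(-96,-40,2) if (abs(xs-a)<1.2).sum()>3])
E
python3 look.py s7.png
```

```text
12.85 [0.56123593 0.18766508 0.12814676] [-198.50723883   -1.68599123] [-0.72112935 -5.38189253  4.65205714] 0.0015140426999674455
stone 516 [-61.7   7.8  63. ] [-20.5   3.4  23.5] [35.2 38.3 40.7]
lever 101 [-213.8 -186.6 -184.4] [-13.3   4.5  13.6] [127.7 144.7 168.9]
-150 9 33.0 13.0 294 | -146 7 35.0 10.0 295 | -142 11 34.0 15.0 338 | -138 8 33.0 11.0 330 | -134 9 34.0 10.0 333 | -130 11 35.0 11.0 348 | -126 10 33.0 13.0 323 | -122 11 33.0 14.0 332 | -118 8 33.0 14.0 355 | -114 11 33.0 11.0 379 | -110 9 33.0 11.0 410 | -106 9 33.0 12.0 345 | -102 11 34.0 13.0 484 | -98 7 32.0 9.0 347 | -94 9 33.0 12.0 279 | -90 4 35.0 9.0 247 | -86 10 40.0 18.0 174 | -82 14 41.0 20.0 173 | -78 15 41.0 19.0 169 | -74 17 40.0 23.0 176 | -70 14 40.0 14.0 171 | -66 24 39.0 28.0 189 | -62 15 36.0 16.0 379 | -58 8 34.0 17.0 415 | -54 5 37.0 12.0 416 | -50 20 38.0 38.0 302 | -46 20 39.0 38.0 309 | -42 28 40.0 48.0 419 | 
[(-96, 567), (-94, 447), (-92, 332), (-86, 194), (-84, 219), (-82, 177), (-80, 177), (-78, 178), (-76, 177), (-74, 200), (-72, 185), (-70, 187), (-68, 186), (-66, 204), (-64, 366), (-62, 528), (-60, 529), (-58, 536), (-56, 483), (-54, 425), (-52, 345), (-50, 303), (-48, 306), (-46, 321), (-44, 372), (-42, 423)]
```

View pics/s7.png

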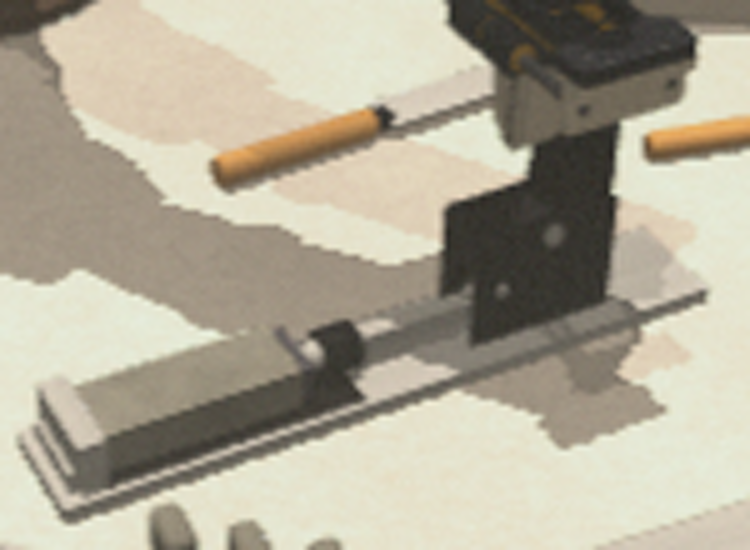

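The last view shows the pad face at −45 to −46 (stone on the stop) and the cup front at about −64. About 11 mm of plunger shows, so it is about 9 mm in. The tool still pushes the trigger with about 5 N. Handing in.

```bash
python3 -c "
from cell import arm
print(arm.sign_off())"
```

```text
the job is handed in; nothing more can be done
None
```

I laid the whetstone on the clamp's bed, let go, and pumped the trigger with the closed fingers: three full squeezes and one part squeeze. I handed the job in at about 13 s of the 67 s allowed, with the trigger still held; no verdict was reported.

**Last checks:**
- **Stone:** after release it lay flat, about 1 mm off the middle line and turned about 1°. The pad's face now sits where it should with the stone against the end stop. I did not measure that contact force directly.
- **Plunger:** it is about 9 mm in. The jaw position (about 54 mm) and the visible plunger (about 11 mm) agree to within 1–2 mm.
- **Trigger:** it is held at roughly 0.4 rad, estimated from the finger position, with a measured push of about 5 N.
- **Other things:** in the views the robot did not touch anything else on the counter, but I did not measure their positions again at the end.

No check failed or disagreed. The fingers push the trigger about 2 mm off its middle line, which is well within its width.

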